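# Bed the amethyst down under the stiff tin cover

## Robot

A 6-joint arm with a two-finger parallel gripper is mounted at the origin on the work surface. World frame = base frame: x ahead of the robot, y to its left, z up, the work surface at z = 0. Lengths are in m, angles in rad, forces in N, time in s.
With the tool pointing down it reaches from about 0.375 to 0.9 m from the base axis. Payload 3.1 kg.
Tool frame: the origin (TCP) lies midway between the tips of the shut fingers; the grasp point (between the pads) lies 19 mm behind it; x points along the fingers, z is the direction in which the jaws open and shut, and the axes are right-handed (so a half turn about x gives the same grasp; the last joint's range is limited). The gripper opens to 85 mm and grips with 20 to 120 N. Pads are 22 mm wide; open, the fingers measure 114 mm over their backs; the gripper's body (76 mm by 85 mm) begins 54 mm behind the grasp point. The pads swing forward as they close: fully open they stand 13 mm farther back than shut.
Start: joints at [1.04, 0.527, 1.433, -0, 1.181, -0.178], TCP at [0.215, 0.587, 0.231] pointing down, gripper open.
Joint ranges: [-3.08, 3.08], [-0.75, 2.2], [0.22, 2.44], [-1.43, 4.57], [0, 2.65], [-2.85, 2.85]. Speed limits (rad/s): [2.79, 2.79, 3.14, 3.14, 3.14, 3.14].

## Interface

Orientations are given as a unit quaternion [x, y, z, w].
In Python, from station import status, snapshot, camera_params, ticket gives the robot as it stands.
- The arm moves only by the tool arm_command, never from a script. Its argument "series" is a list that holds one entry, the list of rows, each a list of 4 numbers: the shift along the tool's x, y, z in mm, then the turn about the tool's x in rad. A call has 1 to 10 rows; each row shifts and turns the commanded pose from where the row before left it, along the tool's axes as they then stand; what a row does not reach is not made up. A row lasts 1/10 s, in which the tool goes at most 50 mm and 8.59 degrees, less where a joint would pass 70% of its speed; a pose out of reach is approached as far as the arm can. A call is refused whole if a number of a shift passes 50 or a number of a turn 0.15, either way. A call with a gripper value outside its range is refused whole. "jaw" is the opening in per cent of the stroke, from 0 (shut) to 100 (fully open), set as the call begins (left out, the last holds). The fingers move at their own pace and stop on an object; "force" is the grip in N (left out, the last holds). Time passes only in rows, so rows that do not move let the fingers close. It gives the time, the measured TCP pose, the force and the opening at its end, in the units of the state.
- status.sense(): the state, without advancing time (a new reading comes with each control period).
- snapshot(name): name is "scene" or "top" or "wrist"; returns the picture (400x640x3 uint8, red, green, blue); there is no depth.
- camera_params(name): a dict with "fovy" (degrees; the focal length in pixels is half the picture's height over the tangent of half this angle, whatever the lens; pixels are square), "cx", "cy" (the principal point, pixels), "extrinsics" (4x4, takes a point from camera to world coordinates); the wrist camera has in their place "mount" (4x4, takes a point from camera to tool coordinates, whose origin is the TCP and whose axes are the tool frame's). Camera axes: x right, y down, z forward; pixel columns grow to the right and rows downward; lengths in m; the calibration is good to about 2 mm. A picture is of the moment at which its call begins: read the wrist's pose just before it. camera_params takes no time and is no camera call.
- ticket.sign_off(): hands the job in, once; it reports no verdict.
The state is a dict: "t": time; "q": joint angles; "qd": joint speeds; "tau": joint torques, N m; "tcp_pos": TCP position; "tool_rot": TCP orientation; "force": force on the tool from outside, world axes, zero at the start; "ft_torque": the same for the moment, N m; "finger_gap": opening from 0.0 (shut) to 1.0 (fully open).
Only numpy, scipy, OpenCV 4.12 (cv2) and the standard library are available. Lean on these libraries where they do the work, as an engineer would, in place of code of your own. Each camera call takes 0.05 s, during which the arm holds its last target. There are 200 camera calls.

## Task

Put the violet amethyst cluster, points up, flat on the floor of the tin bin, let go of it, and then fold the stiff tin cover over onto it until the cover's sprung green plate presses lightly on the crystals and goes on holding the stone by itself when you let go. Feel your way: do not press hard on the crystals or push the springs right home, and leave the calcite, the tourmaline and the magnifier where they lie on the ledge.

Things in the scene. Friction and masses are not known exactly. Their poses are not given: they have to be found in the camera images.
- bin: Fixed fixture: open bin of dented tin, outside 160 mm (x) by 200 mm (y) by 56 mm high, walls and floor 3 mm, and behind it a particleboard ledge. Origin: centre of the bin's underside, on the table; x points from the bin's front to the ledge, z up. The ledge's top is 75 mm above the origin, from x = 110 to 310 mm and y = -310 to 310 mm, and carries the stones.
- bin_floor (a point): The centre of the bin's inner floor, 3 mm above the table; axes as bin.
- cover_hinge (a point): Midpoint of the cover's hinge line, 88 mm behind the bin's centre and 62 mm above the table; the line runs along the bin's y. This frame turns with the cover: -x points from the hinge to the cover's free edge, z out of its outer face.
- cover (a joint): Angle of the tin cover: 0 level over the bin, 1.57 upright; it starts leaning back over the ledge at 1.98 to 2.30. The cover is 175 mm long from hinge to free edge, 190 mm wide, 4 mm thick with an 8 mm bead along the edge; its outer face lies 4 mm outside the hinge line. The hinge is stiff: the cover stays at any angle it is left at, and takes about 0.55 N m to turn.
- mount: The mount riveted under the cover, with the green hold-down plate it carries (115 mm along the cover by 150 by 6 mm). Origin: on the cover's inner face, 87.5 mm from the hinge. The plate hangs below it on screw studs that someone sets differently each time: its stone-side face is 14 to 28 mm from the origin, not measured. It springs back up to 6 mm, from about 1.5 N, 2 N more per mm.
- amethyst: Loose violet amethyst cluster, about 0.4 kg: grey rock base 54 mm (x) by 92 mm (y) by 34 mm high, its sides at x = -27 and 27 mm flat and upright (for |y| under 30 mm), topped by uneven crystal points, the tallest, off the middle, about 60 mm above the underside. Origin: centre of the underside; z up. Grip it across x, low on the base. It starts on the ledge, left or right of the cover.
- calcite: Loose orange calcite rhomb, about 90 by 48 by 36 mm, lying on the ledge on the other side from the amethyst; to be left alone. Origin: the centre of its underside.
- tourmaline: Loose black tourmaline rod, six-sided, 130 mm long (along its x) and 26 mm thick, lying along the back of the ledge; to be left alone. Origin: the middle, on the underside.
- magnifier: Loose magnifier with a brass-rimmed 75 mm lens and a wooden handle, 166 mm long in all (along its x), 20 mm high, lying along the back of the ledge; to be left alone. Origin: on the underside, 55 mm from the lens's centre, the lens to +x.

How it is judged:
By the outcome, as a careful person would: the job done as asked, in the order asked, and still so for the second after the job is handed in, with the robot touching nothing.
It also fails if it takes over 72 s, if anything falls off the work surface, if the arm or the gripper's body presses on something with over 40 N, if the wrist force passes 120 N, or if a joint passes its speed limit or range.

## Working session

There is one attempt and no reset: what is moved stays moved. The work goes in short steps, Python scripts to look and compute and a tool call to move; the robot and the scene stay as the last step left them, time stands still between calls to the robot, and variables do not carry over. Pictures are saved under pics/ and viewed, about 8 in all and at most 12, crops included, and the job is handed in when it is done.

Besides the shell and the picture viewer there is one more tool, called after "Request:" in YAML: its name, and indented under it one key for each argument. arm_command: Moves the arm, as the interface text tells. Its arguments: {"type":"object","properties":{"series":{"type":"array"},"jaw":{"type":"number"},"force":{"type":"number"}},"required":["series"]}

```bash
ls; mkdir -p pics; python3 - <<'E'
from station import status, snapshot, camera_params
import cv2, numpy as np
s=status.sense(); print({k:np.round(v,3).tolist() for k,v in s.items()})
for n in("scene","top","wrist"):
    p=camera_params(n); print(n,p)
    cv2.imwrite(f"pics/{n}0.png",snapshot(n)[:,:,::-1])
E
```

```text
pics
{'t': 0.0, 'q': [1.041, 0.529, 1.434, -0.0, 1.181, -0.179], 'qd': [0.0, -0.0, -0.001, -0.001, -0.0, -0.001], 'tau': [-0.001, -44.235, -17.802, -0.0, 0.008, -0.0], 'tcp_pos': [0.215, 0.586, 0.23], 'tool_rot': [-0.405, 0.58, 0.404, 0.579], 'force': [0.427, -0.214, 0.571], 'ft_torque': [0.061, -0.024, -0.01], 'finger_gap': 1.003}
scene {'fovy': 50.900195667345855, 'cx': 320.78638163022765, 'cy': 201.8376568650155, 'extrinsics': array([[-0.79657543,  0.39466239, -0.45794015,  1.0628674 ],
       [ 0.6043329 ,  0.50006705, -0.62025373,  0.63525818],
       [-0.01579004, -0.77082718, -0.63684859,  0.72888968],
       [ 0.        ,  0.        ,  0.        ,  1.        ]])}
top {'fovy': 52.81495457724057, 'cx': 319.25489033705554, 'cy': 197.3522665801338, 'extrinsics': array([[-0.024644  , -0.98875919,  0.14747181,  0.48878893],
       [-0.99964343,  0.02589013,  0.00653609,  0.00568937],
       [-0.01028068, -0.14725815, -0.98904466,  0.9347641 ],
       [ 0.        ,  0.        ,  0.        ,  1.        ]])}
wrist {'fovy': 68.96101401631063, 'cx': 316.66153261217204, 'cy': 201.08436850263635, 'mount': array([[-1.01931827e-03, -3.13092947e-01,  9.49721942e-01,
        -1.43521548e-01],
       [-6.43240340e-04, -9.49722034e-01, -3.13093668e-01,
         8.03043353e-02],
       [ 9.99999274e-01, -9.30041561e-04,  7.66675007e-04,
        -3.81128099e-04],
       [ 0.00000000e+00,  0.00000000e+00,  0.00000000e+00,
         1.00000000e+00]])}
```

View pics/top0.png

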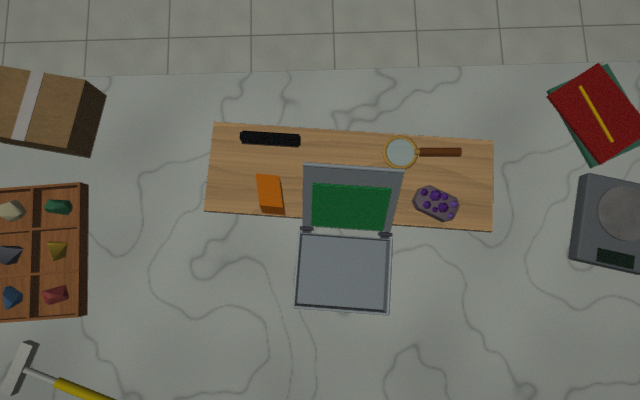

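View pics/scene0.png

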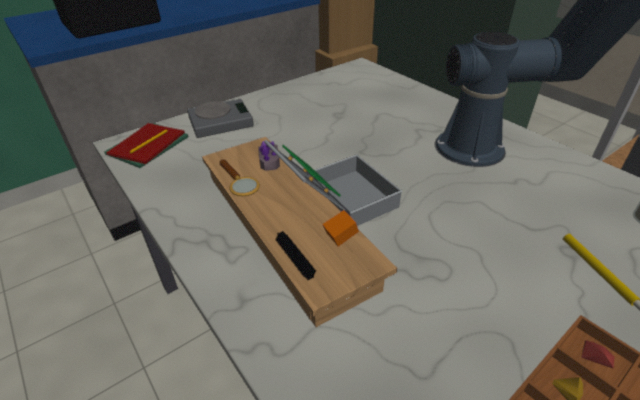

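The top view shows the ledge at corners about (213,122), (493,140), (493,231) and (204,211). The bin rim is at (300,234), (391,237), (388,314) and (295,307), and the amethyst on the ledge's right at (436,203). The calcite is at (270,194), with the rod and magnifier along the back. The scene view agrees: the cover leans back with its green plate facing the robot.

```bash
cat > h.py <<'E'
import numpy as np, cv2
from scipy.spatial.transform import Rotation as R
from station import status, snapshot, camera_params
def cam(name, s=None):
    p=camera_params(name)
    if name=="wrist":
        s=s or status.sense(); T=np.eye(4); T[:3,:3]=R.from_quat(s["tool_rot"]).as_matrix(); T[:3,3]=s["tcp_pos"]
        E=T@p["mount"]
    else: E=p["extrinsics"]
    return E, 200/np.tan(np.radians(p["fovy"]/2)), p["cx"], p["cy"]
def ray(c,uv):
    E,f,cx,cy=c; uv=np.atleast_2d(uv).astype(float)
    d=np.c_[(uv[:,0]-cx)/f,(uv[:,1]-cy)/f,np.ones(len(uv))]@E[:3,:3].T
    return E[:3,3],d
def plane(c,uv,z):
    o,d=ray(c,uv); return o+d*((z-o[2])/d[:,2])[:,None]
def proj(c,P):
    E,f,cx,cy=c; q=(np.atleast_2d(P)-E[:3,3])@E[:3,:3]
    return np.c_[f*q[:,0]/q[:,2]+cx,f*q[:,1]/q[:,2]+cy]
def big(m):
    cs,_=cv2.findContours(m.astype(np.uint8),0,1); return max(cs,key=cv2.contourArea)
E
python3 - <<'E'
from h import *
np.set_printoptions(precision=4,suppress=True)
c=cam("top"); im=cv2.imread("pics/top0.png"); hsv=cv2.cvtColor(im,cv2.COLOR_BGR2HSV)
H,S,V=[hsv[...,i].astype(int) for i in range(3)]
roi=np.zeros(H.shape,bool); roi[115:330,195:505]=1
w=roi&(H>5)&(H<25)&(S>60)
k=big(w); P=plane(c,k[:,0,:],.075)
# hull of the ledge with amethyst region filled by minAreaRect
r=cv2.minAreaRect((P[:,:2]*1000).astype(np.float32)); print("ledge",r, cv2.boxPoints(r))
print("ledge corners eye",plane(c,[[213,122],[493,140],[493,231],[204,211]],.075)[:,:2])
print("rim eye",plane(c,[[300,234],[391,237],[388,314],[295,307]],.056)[:,:2])
am=np.zeros(H.shape,bool); am[175:228,405:470]=1
am&=~((H>5)&(H<25)&(S>60)); am=cv2.morphologyEx(am.astype(np.uint8),cv2.MORPH_OPEN,np.ones((3,3)))
k=big(am); P=plane(c,k[:,0,:],.075+.03); r=cv2.minAreaRect((P[:,:2]*1000).astype(np.float32)); print("ameth",r,cv2.boxPoints(r))
big2=cv2.resize(im[110:330,195:505],None,fx=2.5,fy=2.5,interpolation=cv2.INTER_CUBIC); cv2.imwrite("pics/topcrop.png",big2)
s=status.sense(); print(R.from_quat(s["tool_rot"]).as_matrix())
E
```

```text
ledge ((664.2547607421875, -55.365081787109375), (619.1073608398438, 201.30477905273438), 84.39435577392578) [[ 533.8463 -353.6066]
 [ 734.1883 -373.2702]
 [ 794.6633  242.8764]
 [ 594.3212  262.5401]]
ledge corners eye [[ 0.7927  0.2437]
 [ 0.7342 -0.373 ]
 [ 0.5352 -0.3555]
 [ 0.5938  0.2603]]
rim eye [[ 0.5403  0.0554]
 [ 0.5288 -0.142 ]
 [ 0.3671 -0.1275]
 [ 0.3861  0.0687]]
ameth ((594.6282958984375, -228.92031860351562), (91.13121795654297, 58.45499038696289), 62.46068572998047) [[ 547.6449 -255.8095]
 [ 599.4766 -282.8366]
 [ 641.6117 -202.0311]
 [ 589.78   -175.004 ]]
[[-0.0009 -0.9387  0.3446]
 [-0.0015  0.3446  0.9387]
 [-1.      0.0003 -0.0017]]
```

View pics/topcrop.png

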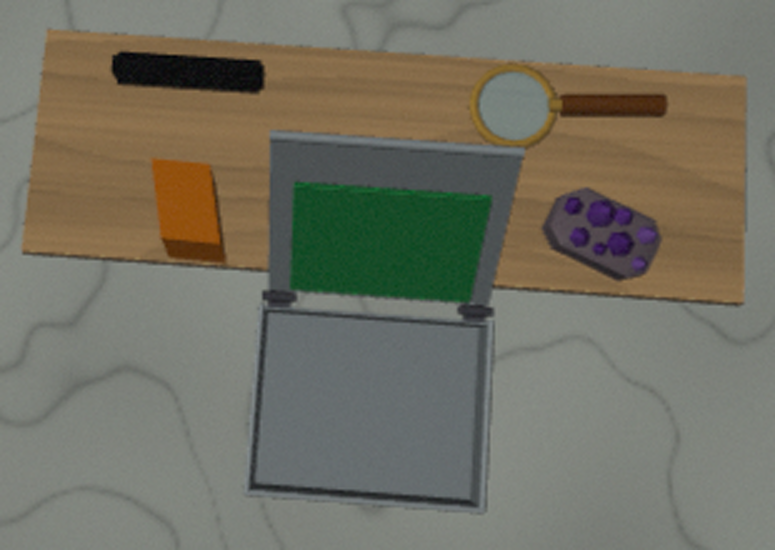

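Request:
arm_command:
  series:
    - [[-6,0,0,0.142],[-6,0,0,0.142],[-6,0,0,0.142],[-6,0,0,0.142],[-6,0,0,0.142],[-6,0,0,0.142],[-6,0,0,0.142],[-6,0,0,0.142],[-6,0,0,0.142],[-6,0,0,0.142]]
  jaw: 100

```text
t: 1.15
tcp_pos: [0.2151, 0.5864, 0.2911]
tool_rot: [0.073, 0.703, -0.073, 0.703]
force: [-0.4, -0.1, 0.2]
finger_gap: 1.001
```

Request:
arm_command:
  series:
    - [[0,0,0,0.14],[0,0,0,0.14],[0,-28.8,37.6,0],[0,-28.8,37.6,0],[0,-28.8,37.6,0],[0,-28.8,37.6,0],[0,-28.8,37.6,0],[0,-28.8,37.6,0],[0,-28.8,37.6,0],[0,-28.8,37.6,0]]

```text
t: 2.15
tcp_pos: [0.3757, 0.2415, 0.2913]
tool_rot: [0.168, 0.687, -0.168, 0.687]
force: [1.9, -0.2, -0.2]
finger_gap: 1.002
```

Request:
arm_command:
  series:
    - [[0,-28.8,37.6,0],[0,-28.8,37.6,0],[0,-28.8,37.6,0],[0,-28.8,37.6,0],[0,-28.8,37.6,0],[0,-28.8,37.6,0],[0,-28.8,37.6,0],[0,-28.8,37.6,0],[0,-28.8,37.6,0],[0,-28.8,37.6,0]]

```text
t: 3.15
tcp_pos: [0.5758, -0.1878, 0.291]
tool_rot: [0.169, 0.687, -0.168, 0.686]
force: [0.5, 1.0, -1.2]
finger_gap: 1.001
```

Request:
arm_command:
  series:
    - [[0,-28.8,37.6,0],[30,0,0,0],[30,0,0,0],[20,0,0,0],[0,0,0,0]]

```text
t: 3.65
tcp_pos: [0.5931, -0.2278, 0.2073]
tool_rot: [0.169, 0.69, -0.168, 0.684]
force: [-0.5, -0.2, -0.2]
finger_gap: 1.002
```

```bash
python3 - <<'E'
from h import *
np.set_printoptions(precision=4,suppress=True)
s=status.sense(); c=cam("wrist",s); im=snapshot("wrist")[:,:,::-1].copy()
print(s["tcp_pos"],R.from_quat(s["tool_rot"]).as_matrix().tolist(),s["q"],s["t"])
O=np.array([.4555,-.0355]); bx=np.array([.9952,-.0977]); by=np.array([.0977,.9952])
hsv=cv2.cvtColor(im,cv2.COLOR_BGR2HSV); H,S,V=[hsv[...,i].astype(int) for i in range(3)]
v=(H>120)&(H<160)&(S>60)
uv=np.argwhere(v)[:,::-1].mean(0); print("violet centroid",uv,plane(c,uv,.12))
cv2.imwrite("pics/w1.png",im)
# cover edge in top view at t0: corners (303,163),(404,170) for candidate angles
t=cam("top")
for th in (1.98,2.06,2.14,2.22,2.3):
    P=plane(t,[[303,163],[404.2,170]],.062+.175*np.sin(th))[:,:2]-O; print(th,"want x",.088-.175*np.cos(th),P@bx,P@by)
print("lens,handle x,y",(plane(t,[[401,152],[460,152]],.085)[:,:2]-O)@np.c_[bx,by])
E
```

```text
[ 0.5931 -0.2278  0.2073] [[-0.0075147269770521885, 0.46300925631236, 0.8863215880522912], [0.004513525856527645, 0.8863532912494996, -0.46298754969817735], [-0.9999615777432664, 0.0005212103751165154, -0.008750507239129013]] [-0.5423  0.5711  1.4229 -0.      1.1564 -0.0609] 3.65
violet centroid [322.889  239.0732] [[ 0.5831 -0.257   0.12  ]]
1.98 want x 0.15762880291323528 [0.195 0.195] [ 0.0933 -0.0897]
2.06 want x 0.17023654490233037 [0.1964 0.1964] [ 0.0937 -0.0909]
2.14 want x 0.1823182536449145 [0.198  0.1981] [ 0.0942 -0.0922]
2.22 want x 0.1937966474351377 [0.1999 0.1999] [ 0.0947 -0.0937]
2.3 want x 0.2045983037239692 [0.202 0.202] [ 0.0953 -0.0954]
lens,handle x,y [[ 0.2663 -0.1071]
 [ 0.2753 -0.234 ]]
```

View pics/w1.png

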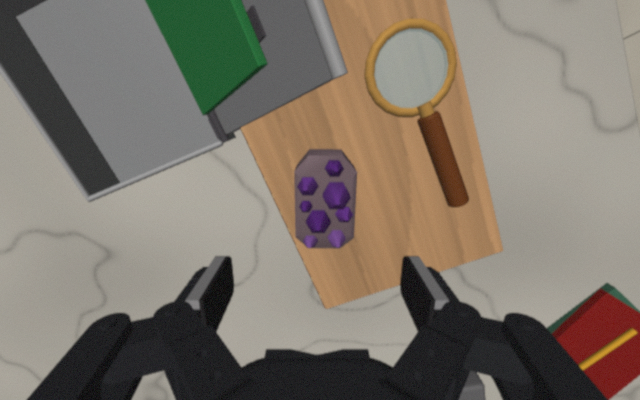

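The wrist view shows the stone square to the jaws: sides at px x=295 and 357, ends at y=149 and 249. The cover's corner is at (345,72), and the magnifier is behind it, well clear.

```bash
python3 - <<'E'
from h import *
np.set_printoptions(precision=1,suppress=True)
s=status.sense(); c=cam("wrist",s); M=R.from_quat(s["tool_rot"]).as_matrix()
im=cv2.imread("pics/w1.png"); hsv=cv2.cvtColor(im,cv2.COLOR_BGR2HSV); H,S,V=[hsv[...,i].astype(int) for i in range(3)]
m=np.zeros(H.shape,bool); m[135:262,270:385]=1; m&=~((H>5)&(H<25)&(S>60)); k=big(cv2.morphologyEx(m.astype(np.uint8),cv2.MORPH_OPEN,np.ones((5,5))))
for z in (.075,.092,.109):
    P=plane(c,k[:,0,:],z); r=cv2.minAreaRect(((P-s["tcp_pos"])@M*1000)[:,1:].astype(np.float32)); print(z,"tool y,z centre,size,ang",np.array(r[0]),np.array(r[1]),r[2])
    print(cv2.boundingRect(k), (plane(c,[[295,200],[357,200],[326,149],[326,249]],z)-s["tcp_pos"])@M*1000)
E
```

```text
0.075 tool y,z centre,size,ang [-11.3   8.2] [102.2  59.7] 0.008741010911762714
(295, 150, 61, 98) [[134.6 -10.1 -21.7]
 [134.4 -10.1  40.5]
 [134.5  40.7   9. ]
 [134.5 -64.8   9.9]]
0.092 tool y,z centre,size,ang [-5.8  7.7] [96. 56.] 0.008754015900194645
(295, 150, 61, 98) [[117.6  -4.6 -20.4]
 [117.4  -4.6  38. ]
 [117.5  43.1   8.4]
 [117.5 -55.9   9.3]]
0.109 tool y,z centre,size,ang [-0.2  7.2] [89.7 52.4] 0.008784046396613121
(295, 150, 61, 98) [[100.6   0.9 -19. ]
 [100.4   0.9  35.5]
 [100.5  45.5   7.8]
 [100.5 -47.1   8.7]]
```

Request:
arm_command:
  series:
    - [[10,-10,6,0],[30,0,0,0],[30,0,0,0],[20,0,0,0],[15,0,0,0],[10,0,0,0],[0,0,0,0]]
  jaw: 100

```text
t: 4.4
tcp_pos: [0.596, -0.2407, 0.0956]
tool_rot: [0.169, 0.687, -0.168, 0.686]
force: [-0.6, -0.5, 0.4]
finger_gap: 0.996
```

Request:
arm_command:
  series:
    - [[10,0,0,0],[6,0,0,0],[0,0,0,0],[0,0,0,0]]

```text
t: 4.8
tcp_pos: [0.5963, -0.2406, 0.0805]
tool_rot: [0.168, 0.687, -0.168, 0.687]
force: [0.0, -0.3, -0.2]
finger_gap: 1.003
```

Request:
arm_command:
  series:
    - [[4,0,0,0],[0,0,0,0],[0,0,0,0]]

```text
t: 5.1
tcp_pos: [0.5962, -0.2406, 0.0763]
tool_rot: [0.168, 0.687, -0.168, 0.687]
force: [0.2, 0.6, 0.4]
finger_gap: 1.004
```

Request:
arm_command:
  series:
    - [[0,0,0,0],[0,0,0,0],[0,0,0,0],[0,0,0,0],[0,0,0,0],[0,0,0,0],[0,0,0,0],[0,0,0,0]]
  jaw: 40
  force: 50

```text
t: 5.9
tcp_pos: [0.5959, -0.2404, 0.0767]
tool_rot: [0.168, 0.687, -0.168, 0.687]
force: [-2.5, 0.6, 5.0]
finger_gap: 0.622
```

Request:
arm_command:
  series:
    - [[-5,0,0,0],[-15,0,0,0],[-20,0,0,0],[-20,0,0,0],[-20,0,0,0],[-20,0,0,0],[0,0,0,0],[0,0,0,0]]

```text
t: 6.7
tcp_pos: [0.5962, -0.2406, 0.1765]
tool_rot: [0.168, 0.686, -0.169, 0.687]
force: [-0.3, 0.4, -4.8]
finger_gap: 0.619
```

Request:
arm_command:
  series:
    - [[0,0,0,-0.128],[0,0,0,-0.128],[0,0,0,-0.127],[0,0,-35,0],[0,0,-35,0],[0,0,-35,0],[0,0,-35,0],[0,0,-25,0],[0,0,0,0],[0,0,0,0]]

```text
t: 7.7
tcp_pos: [0.4316, -0.2244, 0.1757]
tool_rot: [0.035, 0.706, -0.035, 0.706]
force: [0.4, -0.2, -4.6]
finger_gap: 0.621
```

Request:
arm_command:
  series:
    - [[0,30,0,0],[0,35,0,0],[0,35,0,0],[0,35,0,0],[0,30,0,0],[0,16,0,0],[0,0,0,0],[0,0,0,0]]

```text
t: 8.5
tcp_pos: [0.4509, -0.0443, 0.1761]
tool_rot: [0.034, 0.706, -0.034, 0.707]
force: [0.4, 0.5, -4.3]
finger_gap: 0.628
```

```bash
python3 - <<'E'
from h import *
np.set_printoptions(precision=4,suppress=True)
s=status.sense(); c=cam("wrist",s); im=snapshot("wrist")[:,:,::-1].copy()
M=R.from_quat(s["tool_rot"]).as_matrix();O=np.array([.4555,-.0355]); B=np.array([[.9952,.0977],[-.0977,.9952]])
print(s["tcp_pos"],(s["tcp_pos"][:2]-O)@B, M.tolist(), s["q"])
cv2.imwrite("pics/w2.png",im)
E
```

```text
[ 0.4509 -0.0443  0.1761] [-0.0037 -0.0093] [[0.0010367770067912785, 0.09606929600529854, 0.9953741082921961], [-0.0007287180794712661, 0.9953744515546452, -0.09606857010620051], [-0.9999991970313771, -0.0006257454239886884, 0.001101988777400531]] [-0.3453  0.3877  1.9107 -0.0004  0.842  -0.2488]
```

View pics/w2.png

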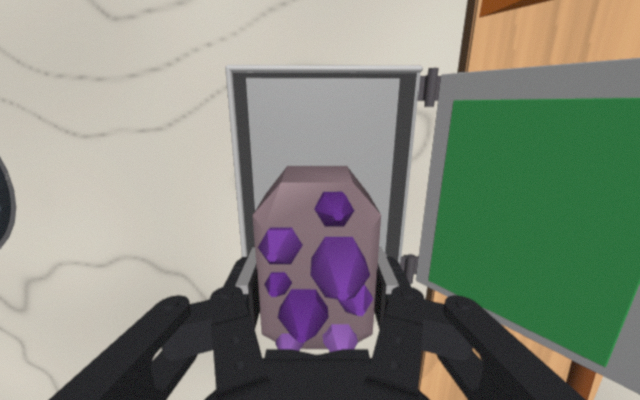

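The stone is held upright and square over the bin. The far rim corners are at px (229,68) and (420,67), which I'll check against x' = ±80, y' = 100.

```bash
python3 - <<'E'
from h import *
np.set_printoptions(precision=4,suppress=True)
s=status.sense(); c=cam("wrist",s);O=np.array([.4555,-.0355]); B=np.array([[.9952,.0977],[-.0977,.9952]])
print((plane(c,[[229,68],[420,67]],.056)[:,:2]-O)@B)
M=R.from_quat(s["tool_rot"]).as_matrix()
print("stone base-top far corners/sides tool yz", ((plane(c,[[256,213],[379,213],[285,167],[350,167]],s["tcp_pos"][2]+.032)-s["tcp_pos"])@M)[:,1:]*1000)
E
```

```text
[[-0.0762  0.0996]
 [ 0.082   0.1004]]
stone base-top far corners/sides tool yz [[ 38.1712 -24.9261]
 [ 38.0938  25.3049]
 [ 57.1872 -12.4351]
 [ 57.1586  12.7839]]
```

Request:
arm_command:
  series:
    - [[20,0,2,0],[30,0,2,0],[30,0,0,0],[30,0,0,0],[25,0,0,0],[15,0,0,0],[8,0,0,0],[0,0,0,0],[0,0,0,0]]

```text
t: 9.45
tcp_pos: [0.4544, -0.0454, 0.0186]
tool_rot: [0.035, 0.706, -0.035, 0.707]
force: [-0.2, 0.3, -3.5]
finger_gap: 0.625
```

Request:
arm_command:
  series:
    - [[2,0,0,0],[2,0,0,0],[1,0,0,0],[1,0,0,0],[0,0,0,0],[0,0,0,0]]

```text
t: 10.05
tcp_pos: [0.4537, -0.0446, 0.0123]
tool_rot: [0.035, 0.706, -0.035, 0.706]
force: [-1.3, -0.1, -3.2]
finger_gap: 0.616
```

Request:
arm_command:
  series:
    - [[1.5,0,0,0],[1.5,0,0,0],[1,0,0,0],[0,0,0,0],[0,0,0,0]]

```text
t: 10.55
tcp_pos: [0.4536, -0.0447, 0.0082]
tool_rot: [0.035, 0.706, -0.035, 0.706]
force: [0.1, -0.2, -3.6]
finger_gap: 0.625
```

Request:
arm_command:
  series:
    - [[1,0,0,0],[1,0,0,0],[0,0,0,0],[0,0,0,0]]

```text
t: 10.95
tcp_pos: [0.4536, -0.0447, 0.0063]
tool_rot: [0.035, 0.706, -0.035, 0.706]
force: [0.5, 0.5, -3.6]
finger_gap: 0.622
```

Request:
arm_command:
  series:
    - [[1,0,0,0],[0,0,0,0],[0,0,0,0]]

```text
t: 11.25
tcp_pos: [0.4536, -0.0447, 0.0053]
tool_rot: [0.035, 0.706, -0.035, 0.706]
force: [-0.3, -0.5, -3.8]
finger_gap: 0.622
```

Request:
arm_command:
  series:
    - [[1,0,0,0],[0,0,0,0],[0,0,0,0]]

```text
t: 11.55
tcp_pos: [0.4537, -0.0447, 0.0047]
tool_rot: [0.035, 0.706, -0.035, 0.706]
force: [-0.2, -0.5, 1.3]
finger_gap: 0.624
```

Contact with the floor is felt, at the expected height. Release and rise.

Request:
arm_command:
  series:
    - [[0,0,0,0],[0,0,0,0],[0,0,0,0],[0,0,0,0]]
  jaw: 82

```text
t: 11.95
tcp_pos: [0.4537, -0.0447, 0.0043]
tool_rot: [0.035, 0.706, -0.035, 0.706]
force: [1.0, 0.3, -0.3]
finger_gap: 0.818
```

Request:
arm_command:
  series:
    - [[-5,0,0,0],[-10,0,0,0],[-20,0,0,0],[-30,0,0,0],[-30,0,0,0],[-35,0,0,0],[-35,0,0,0],[-30,0,0,0],[0,0,0,0],[0,0,0,0]]

```text
t: 12.95
tcp_pos: [0.4536, -0.0446, 0.2004]
tool_rot: [0.034, 0.705, -0.035, 0.707]
force: [-0.5, -0.2, -0.5]
finger_gap: 0.821
```

```bash
python3 - <<'E'
from h import *
np.set_printoptions(precision=4,suppress=True)
s=status.sense(); a=snapshot("wrist")[:,:,::-1]; b=snapshot("top")[:,:,::-1]; sc=snapshot("scene")[:,:,::-1]
print(s["t"],s["tcp_pos"],s["finger_gap"])
cv2.imwrite("pics/w3.png",np.hstack([cv2.resize(a,(480,300)),cv2.resize(sc[130:250,230:420],(320,202)).copy() if 0 else cv2.resize(sc[120:240,240:410],(320,300))]))
cv2.imwrite("pics/w3full.png",a)
E
```

```text
12.95 [ 0.4536 -0.0446  0.2004] 0.8210953944952862
```

View pics/w3.png

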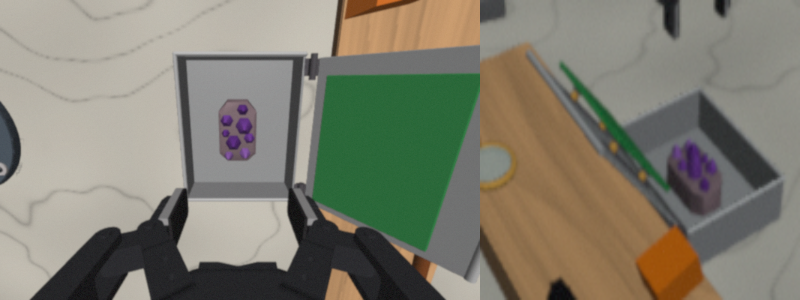

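The stone stands upright on the bin floor, clear of the walls and points up. Now I'll shut the fingers and go over and behind the cover's free edge.

Request:
arm_command:
  series:
    - [[-30,4,0,0],[-30,5,0,0],[-30,0,0,0],[0,0,30,0],[0,0,36,0],[0,0,36,0],[0,0,36,0],[0,0,36,0],[0,0,36,0],[0,0,36,0]]
  jaw: 0

```text
t: 14.1
tcp_pos: [0.7, -0.0598, 0.2866]
tool_rot: [0.035, 0.708, -0.034, 0.705]
force: [-0.2, -0.5, 0.4]
finger_gap: 0.001
```

Request:
arm_command:
  series:
    - [[0,0,7,0],[20,0,0,0],[30,0,0,0],[30,0,0,0],[25,0,0,0],[15,0,0,0],[0,0,0,0],[0,0,0,0]]

```text
t: 14.9
tcp_pos: [0.7064, -0.0605, 0.1694]
tool_rot: [0.035, 0.706, -0.035, 0.706]
force: [0.7, -0.0, 0.3]
finger_gap: 0.001
```

```bash
python3 - <<'E'
from h import *
np.set_printoptions(precision=4,suppress=True)
s=status.sense(); O=np.array([.4555,-.0355]); B=np.array([[.9952,.0977],[-.0977,.9952]])
print(s["t"],s["tcp_pos"],(s["tcp_pos"][:2]-O)@B,s["finger_gap"],s["force"],s["q"])
im=snapshot("scene")[:,:,::-1]; cv2.imwrite("pics/s4.png",cv2.resize(im[60:300,160:460],(750,600)))
E
```

```text
14.9 [ 0.7064 -0.0605  0.1694] [ 0.2522 -0.0004] 0.0012195784508187688 [ 0.7358 -0.0377  0.304 ] [-0.2427  0.707   1.2559  0.      1.1788 -0.1446]
```

View pics/s4.png

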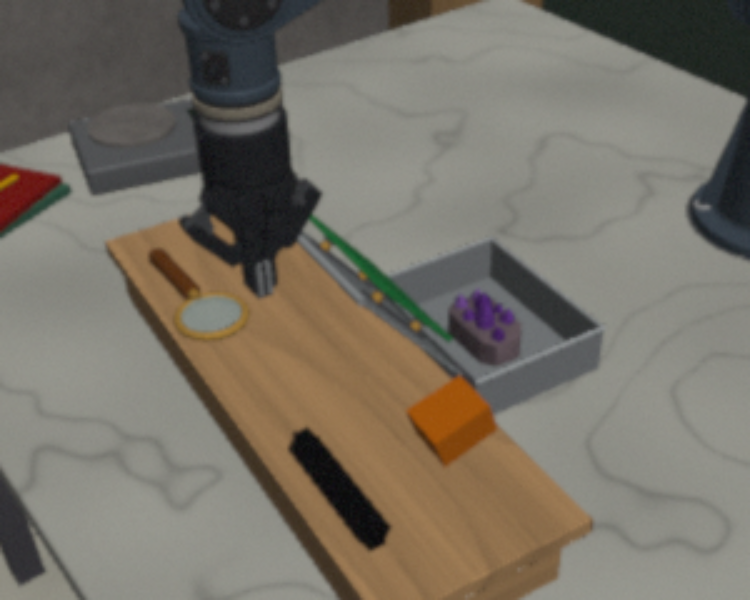

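Request:
arm_command:
  series:
    - [[0,0,-15,0],[-2,0,-15,0],[-13,0,-20,0],[-12,0,-20,0],[-7,0,-16,0],[-6,0,-16,0],[0,0,0,0]]

```text
t: 15.65
tcp_pos: [0.6047, -0.0505, 0.2122]
tool_rot: [0.034, 0.705, -0.035, 0.708]
force: [-0.7, 0.4, 0.3]
finger_gap: 0.002
```

Request:
arm_command:
  series:
    - [[-3,0,-20,0],[-3,0,-20,0],[0,0,0,0]]

```text
t: 15.95
tcp_pos: [0.5643, -0.0464, 0.2167]
tool_rot: [0.035, 0.706, -0.035, 0.706]
force: [0.3, -0.5, -0.6]
finger_gap: -0.001
```

Request:
arm_command:
  series:
    - [[2,0,-20,0],[3,0,-20,0]]

```text
t: 16.15
tcp_pos: [0.529, -0.0438, 0.2119]
tool_rot: [0.034, 0.703, -0.035, 0.709]
force: [2.7, -1.9, 1.7]
finger_gap: 0.004
```

```bash
python3 - <<'E'
from h import *
np.set_printoptions(precision=4,suppress=True)
s=status.sense(); O=np.array([.4555,-.0355]); B=np.array([[.9952,.0977],[-.0977,.9952]])
print(s["t"],s["tcp_pos"],(s["tcp_pos"][:2]-O)@B,s["force"])
im=snapshot("scene")[:,:,::-1]; cv2.imwrite("pics/s5.png",cv2.resize(im[60:300,160:460],(750,600)))
E
```

```text
16.15 [ 0.529  -0.0438  0.2119] [ 0.074  -0.0011] [ 2.7044 -1.9047  1.734 ]
```

View pics/s5.png

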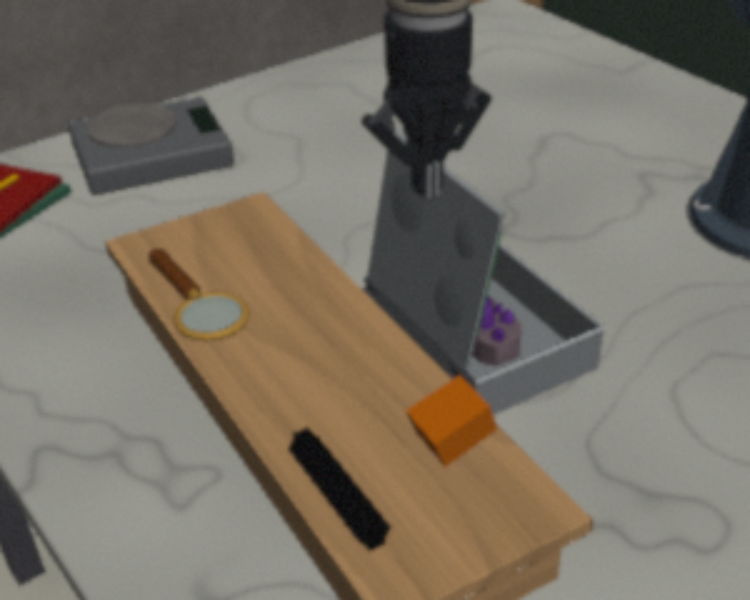

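The cover now stands just past upright, with the fingers behind its outer face near the free edge. Next I'll follow the arc down.

Request:
arm_command:
  series:
    - [[5,0,-15,0],[7,0,-19,0],[10,0,-20,0],[14,0,-17,0],[14,0,-17,0],[0,0,0,0]]

```text
t: 16.8
tcp_pos: [0.4356, -0.0334, 0.1591]
tool_rot: [0.035, 0.708, -0.034, 0.704]
force: [-0.5, 0.4, 0.1]
finger_gap: -0.005
```

Request:
arm_command:
  series:
    - [[8,0,-6,0],[8,0,-6,0]]

```text
t: 17.0
tcp_pos: [0.4287, -0.0338, 0.1449]
tool_rot: [0.034, 0.705, -0.035, 0.708]
force: [1.6, 0.4, 0.7]
finger_gap: -0.002
```

Request:
arm_command:
  series:
    - [[4,0,-3,0],[4,0,-3,0],[0,0,0,0]]

```text
t: 17.3
tcp_pos: [0.4202, -0.0325, 0.1362]
tool_rot: [0.035, 0.706, -0.035, 0.706]
force: [0.6, 0.1, 0.3]
finger_gap: 0.0
```

```bash
python3 - <<'E'
from h import *
np.set_printoptions(precision=4,suppress=True)
s=status.sense(); O=np.array([.4555,-.0355]); B=np.array([[.9952,.0977],[-.0977,.9952]])
print(s["t"],s["tcp_pos"],(s["tcp_pos"][:2]-O)@B,s["force"],s["q"])
im=snapshot("scene")[:,:,::-1]; cv2.imwrite("pics/s6.png",cv2.resize(im[110:260,290:450],(640,600)))
E
```

```text
17.3 [ 0.4202 -0.0325  0.1362] [-0.0354 -0.0004] [0.5872 0.0862 0.3455] [-0.3436  0.4324  2.0221 -0.0001  0.6871 -0.2456]
```

View pics/s6.png

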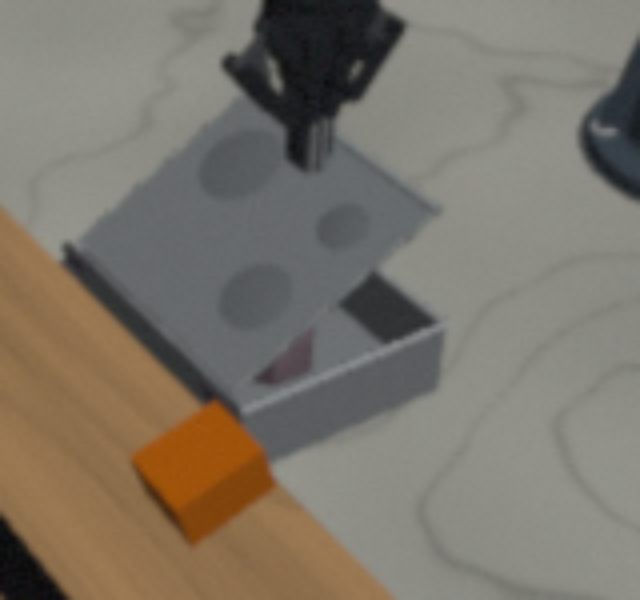

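The cover is at about 0.48 rad with the tips near its free edge, and the stone is still in place below. From here I'll go slowly, reading the force while moving.

Request:
arm_command:
  series:
    - [[1.5,0,0,0],[1.5,0,0,0],[1.5,0,0,0],[1.5,0,0,0]]

```text
t: 17.75
tcp_pos: [0.4195, -0.0322, 0.1303]
tool_rot: [0.035, 0.706, -0.035, 0.706]
force: [-1.1, 0.3, 3.4]
finger_gap: 0.0
```

Request:
arm_command:
  series:
    - [[1.5,0,0,0],[1.5,0,0,0]]

```text
t: 17.95
tcp_pos: [0.4196, -0.0322, 0.1272]
tool_rot: [0.035, 0.706, -0.035, 0.706]
force: [0.8, 0.1, 2.4]
finger_gap: 0.002
```

Request:
arm_command:
  series:
    - [[1.5,0,0,0],[1.5,0,0,0]]

```text
t: 18.15
tcp_pos: [0.4197, -0.0323, 0.1242]
tool_rot: [0.035, 0.706, -0.035, 0.706]
force: [-0.5, 0.8, 1.9]
finger_gap: 0.001
```

Request:
arm_command:
  series:
    - [[1.5,0,0,0],[1.5,0,0,0]]

```text
t: 18.35
tcp_pos: [0.4197, -0.0323, 0.1212]
tool_rot: [0.035, 0.706, -0.035, 0.706]
force: [-0.0, -0.5, 2.1]
finger_gap: -0.005
```

Request:
arm_command:
  series:
    - [[1.5,0,0,0],[1.5,0,0,0]]

```text
t: 18.55
tcp_pos: [0.4197, -0.0323, 0.1182]
tool_rot: [0.035, 0.706, -0.035, 0.706]
force: [-0.4, 1.0, 1.4]
finger_gap: 0.0
```

Request:
arm_command:
  series:
    - [[1,0,0,0],[1,0,0,0]]

```text
t: 18.75
tcp_pos: [0.4197, -0.0323, 0.1162]
tool_rot: [0.035, 0.706, -0.035, 0.706]
force: [-0.7, 0.7, 1.8]
finger_gap: -0.005
```

Request:
arm_command:
  series:
    - [[1,0,0,0],[1,0,0,0]]

```text
t: 18.95
tcp_pos: [0.4197, -0.0323, 0.1142]
tool_rot: [0.035, 0.706, -0.035, 0.706]
force: [-0.1, 0.1, 2.2]
finger_gap: 0.001
```

Request:
arm_command:
  series:
    - [[1,0,0,0],[1,0,0,0]]

```text
t: 19.15
tcp_pos: [0.4197, -0.0323, 0.1122]
tool_rot: [0.035, 0.706, -0.035, 0.706]
force: [-0.9, 0.2, 2.4]
finger_gap: -0.002
```

Request:
arm_command:
  series:
    - [[0.6,0,0,0],[0.6,0,0,0]]

```text
t: 19.35
tcp_pos: [0.4197, -0.0323, 0.1111]
tool_rot: [0.035, 0.706, -0.035, 0.706]
force: [-0.8, -0.1, 1.1]
finger_gap: -0.0
```

Request:
arm_command:
  series:
    - [[0.6,0,0,0],[0.6,0,0,0]]

```text
t: 19.55
tcp_pos: [0.4197, -0.0323, 0.1099]
tool_rot: [0.035, 0.706, -0.035, 0.706]
force: [-0.2, -0.1, 1.6]
finger_gap: 0.0
```

Request:
arm_command:
  series:
    - [[0.6,0,0,0],[0.6,0,0,0]]

```text
t: 19.75
tcp_pos: [0.4197, -0.0323, 0.1087]
tool_rot: [0.035, 0.706, -0.035, 0.706]
force: [-1.0, -0.3, 1.7]
finger_gap: -0.004
```

Request:
arm_command:
  series:
    - [[0.6,0,0,0],[0.6,0,0,0]]

```text
t: 19.95
tcp_pos: [0.4197, -0.0323, 0.1075]
tool_rot: [0.035, 0.706, -0.035, 0.706]
force: [-0.7, 0.3, 0.5]
finger_gap: -0.001
```

Request:
arm_command:
  series:
    - [[0.6,0,0,0],[0.6,0,0,0]]

```text
t: 20.15
tcp_pos: [0.4197, -0.0323, 0.1063]
tool_rot: [0.035, 0.706, -0.035, 0.706]
force: [-0.7, 0.2, 1.4]
finger_gap: -0.002
```

Request:
arm_command:
  series:
    - [[0.6,0,0,0],[0.6,0,0,0]]

```text
t: 20.35
tcp_pos: [0.4197, -0.0323, 0.1051]
tool_rot: [0.035, 0.706, -0.035, 0.706]
force: [-1.2, 0.1, 2.6]
finger_gap: -0.002
```

Request:
arm_command:
  series:
    - [[0.6,0,0,0],[0.6,0,0,0]]

```text
t: 20.55
tcp_pos: [0.4197, -0.0323, 0.1039]
tool_rot: [0.035, 0.706, -0.035, 0.706]
force: [-1.2, 0.0, 1.6]
finger_gap: -0.001
```

Request:
arm_command:
  series:
    - [[0.6,0,0,0],[0.6,0,0,0]]

```text
t: 20.75
tcp_pos: [0.4197, -0.0323, 0.1027]
tool_rot: [0.035, 0.706, -0.035, 0.706]
force: [-1.0, 0.7, 1.5]
finger_gap: -0.0
```

```bash
python3 -c "
from h import *
s=status.sense();print(np.round(s['force'],2),np.round(s['ft_torque'],3),s['tcp_pos'])"
```

```text
[-1.02  0.74  1.52] [-0.005  0.188  0.043] [ 0.41969717 -0.03229214  0.10265655]
```

Request:
arm_command:
  series:
    - [[0.6,0,0,0],[0.6,0,0,0]]

```text
t: 20.95
tcp_pos: [0.4197, -0.0323, 0.1015]
tool_rot: [0.035, 0.706, -0.035, 0.706]
force: [-1.0, -0.7, 1.7]
finger_gap: 0.001
```

Request:
arm_command:
  series:
    - [[0.6,0,0,0],[0.6,0,0,0]]

```text
t: 21.15
tcp_pos: [0.4194, -0.0322, 0.1003]
tool_rot: [0.035, 0.706, -0.035, 0.706]
force: [-1.7, -0.3, 3.9]
finger_gap: -0.003
```

Request:
arm_command:
  series:
    - [[0.6,0,0,0],[0.6,0,0,0]]

```text
t: 21.35
tcp_pos: [0.4193, -0.0322, 0.0991]
tool_rot: [0.035, 0.707, -0.035, 0.706]
force: [-2.4, 0.1, 3.4]
finger_gap: 0.005
```

Request:
arm_command:
  series:
    - [[0.6,0,0,0],[0.6,0,0,0]]

```text
t: 21.55
tcp_pos: [0.4192, -0.0322, 0.0979]
tool_rot: [0.035, 0.707, -0.035, 0.706]
force: [-3.0, 0.4, 5.7]
finger_gap: -0.006
```

```bash
python3 - <<'E'
from h import *
for i in range(2):
    s=status.sense();print(s["t"],np.round(s['force'],2),np.round(s['ft_torque'],3),np.round(s['tcp_pos'],4))
    im=snapshot("scene")[:,:,::-1]
cv2.imwrite("pics/s7.png",cv2.resize(im[130:230,310:430],(720,600),interpolation=cv2.INTER_CUBIC))
E
```

```text
21.55 [-3.    0.4   5.71] [-0.021  0.592  0.055] [ 0.4192 -0.0322  0.0979]
21.6 [-1.78 -0.93  4.9 ] [-0.05   0.499 -0.007] [ 0.4192 -0.0322  0.0978]
```

View pics/s7.png

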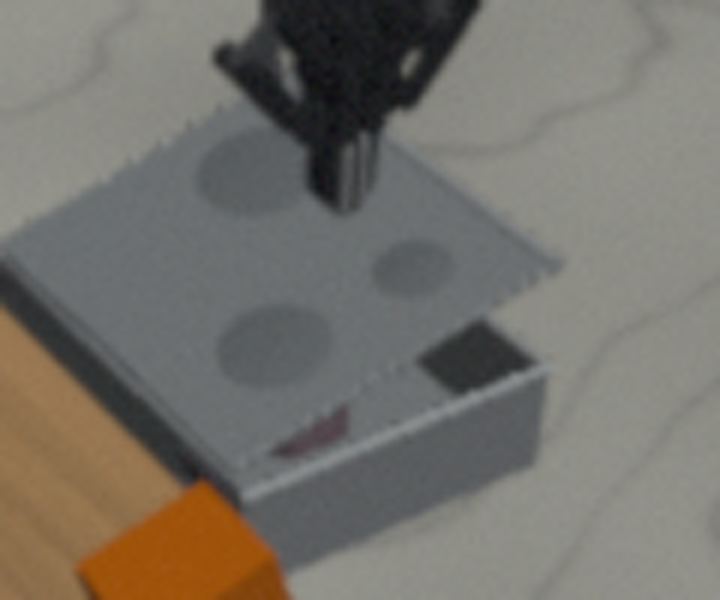

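Contact is clear: the push rose steadily from about 1.7 N to 5.7 N over the last 3 mm at the tip, roughly 2 mm of the 6 mm spring travel. The stone's base is still visible under the cover. I'll let go straight up, then watch whether it holds.

Request:
arm_command:
  series:
    - [[-2,0,0,0],[-4,0,0,0],[-10,0,0,0],[-20,0,0,0],[-30,0,0,0],[-35,0,0,0],[-30,0,0,0],[-20,0,0,0],[0,0,0,0],[0,0,0,0]]

```text
t: 22.65
tcp_pos: [0.4197, -0.0323, 0.2494]
tool_rot: [0.034, 0.706, -0.035, 0.707]
force: [0.2, -0.7, -0.2]
finger_gap: -0.001
```

```bash
python3 - <<'E'
from h import *
a=snapshot("scene")[:,:,::-1].copy()
for i in range(18): b=snapshot("scene")[:,:,::-1]
s=status.sense(); print(s["t"],np.round(s["force"],2),np.round(s["tcp_pos"],3))
r=np.s_[165:230,310:430]
print("1 s drift diff",np.abs(a[r].astype(int)-b[r]).mean(), cv2.phaseCorrelate(cv2.cvtColor(a[r],6).astype(np.float32),cv2.cvtColor(b[r].copy(),6).astype(np.float32)))
o=cv2.imread("pics/scene0.png"); t0=cv2.imread("pics/top0.png"); t1=snapshot("top")[:,:,::-1]
def cen(im,box,f):
    y0,y1,x0,x1=box; h=cv2.cvtColor(im[y0:y1,x0:x1].copy(),40).astype(int); return np.argwhere(f(h)).mean(0).round(1)[::-1]+[x0,y0]
for n,box,f in [("calcite",(165,225,245,295),lambda h:(h[...,1]>180)&(h[...,0]<20)&(h[...,2]>90)),("rod",(125,155,230,310),lambda h:h[...,2]<40),("handle",(140,165,417,470),lambda h:(h[...,1]>150)&(h[...,2]<130))]:
    print(n,cen(t0,box,f),cen(t1,box,f))
cv2.imwrite("pics/s8.png",np.vstack([cv2.resize(b[140:230,310:430],(480,300),interpolation=2),cv2.resize(t1[115:330,195:505],(480,300))[:, :]]))
E
```

```text
23.6 [ 0.09  0.51 -0.  ] [ 0.42  -0.032  0.249]
1 s drift diff 1.3764102564102565 ((-0.09282780326974915, -0.04011801387321867), 1.0329318938431917)
calcite [269.  190.5] [269.2 191.2]
rod [269.8 138.3] [269.7 138.3]
handle [439.3 151.4] [439.  151.5]
```

View pics/s8.png

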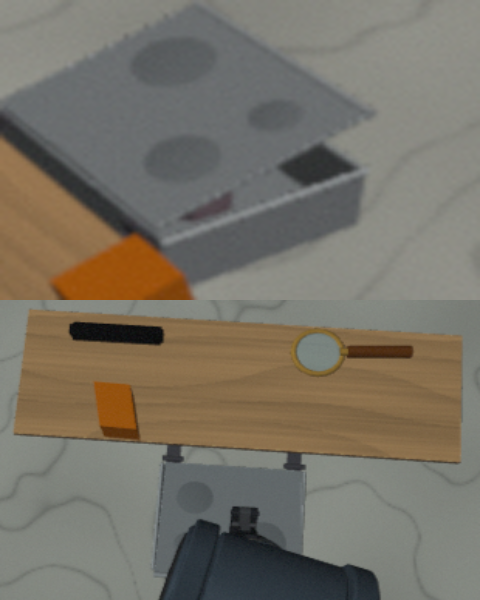

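The final pictures show the cover resting on the stone. Its free corner is at scene px (403,174), the same as under the push. The other three things lie where they were, so I'm handing it in.

```bash
python3 -c "
from station import ticket; print(ticket.sign_off())"
```

```text
the job is handed in; nothing more can be done
None
```

The amethyst is on the bin floor, points up, and the cover is folded over it with the sprung plate resting lightly on the crystals. I handed the job in at about 24 s of the 72 s allowed.

- **Stone:** I gripped it low across its flat sides, set it down until I felt the floor, and let go. Pictures afterwards showed it upright and clear of the walls.
- **Cover:** I swung it over from behind with shut fingers and lowered it slowly. Contact showed as the push rising from about 1.7 N to 5.7 N over the last 3 mm at the fingertip. By my estimate that is roughly 2 mm of the 6 mm spring travel, about 5 N on the stone. I stopped there and lifted straight off.
- **Last checks:** For 1 s after release the cover did not move (image shift under 0.1 px). Its free corner stayed within about 0.3 px of where it was under the push. The wrist force was about zero.
- **Other objects:** The tourmaline and magnifier were within 0.3 px of their starting places. The calcite read 0.7 px different, which I put down to the cover no longer overlapping it.

Two things are less certain. The plate touching the crystals was felt through the force only, because the cover hides it from the cameras. The two views also disagreed by about 5 mm on the stone's first position, which the grip absorbed.

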